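Clear the chuck key, then hold the positioner's dial at full speed

TASK

The yellow-handled chuck key has been left standing in the chuck of the bench positioner: before the dial is turned, put the key back upright and fully home in its own yellow-labelled socket of the key rack and let go of it. Then turn the spring-return speed dial clockwise, past its first two clicks, to the third (three orange dots), and keep holding it there for two seconds or more: finish while still holding it, because it springs back when released. Leave the other things on the bench where they are.

Things in the scene. Friction and masses are not known exactly. Their poses are not given: they have to be found in the camera images.
- positioner: bench chuck positioner, fixed: grey-green housing 130 mm (x) by 150 mm (y), black top panel 88 mm above the bench; its front (-x) roughly faces the robot. At its -y end a steel three-jaw chuck, 80 mm across, axis along y and 70 mm up, holds a brass lamp cap. Origin: on the bench, under the middle of the base plate
- chuck_mouth (a point): mouth of the chuck's key hole, 111.5 mm above the bench on top of the chuck: 10 mm square, 26 mm deep, straight down; the yellow key stands loosely in it at the start, to be drawn straight up
- key_yellow: T-shaped chuck key, yellow arms, 82 mm tall, about 0.12 kg. Origin: middle of its lower end; z up the shaft, x along the T bar. Tip 8 mm square (sides along x, y) up to z = 24 mm; collar 19 mm across at z = 24 to 29 mm rests on the socket's mouth when home; shaft 13 mm. Arms 12 mm thick reach 36 mm either way along x at z = 70 mm
- key_hub (a point): centre of the yellow key's steel hub, 70 mm above the key's lower end, axes as the key's: flat-sided, 14 mm thick (y), 30 mm long (x), 24 mm tall; the best place to grip it, from above and across its thickness
- rack: aluminium rail, 60 x 159 mm and 34 mm tall, fixed to the bench; origin under its middle. In a row along its y, 50 mm apart, stand three dark socket blocks tagged yellow, red and blue, in an order that changes. The red one holds the red key; the blue one is empty and stays so (its key is out)
- yellow_mouth (a point): centre of the mouth of the yellow-tagged socket, 76 mm above the bench on top of its block (52 mm x, 44 mm y): chamfered square hole 10 mm wide (sides along the point's x and y), 26 mm deep, straight down along -z. Yellow square round the mouth, yellow tag in front
- dial (a joint): angle of the speed dial, rad, growing clockwise seen from above: rest stop 0, clicks at 0.40, 0.80 and 1.20, end stop 1.28; it counts as at the third above 1.08. A spring drives it back to 0 from anywhere: about 0.06 N m at rest, 0.18 N m at the third, up to 0.22 N m over the clicks. The red needle of the meter beside it follows
- dial_grip (a point): grip point on the dial axis, inside the dial's black bar handle, 121 mm above the bench; turns with it about z (up), x along the white pointer line. Bar 54 mm long (x), 14 mm thick (y), top 12 mm above and 50 mm round disc 21 mm below this point. At rest x lies 0.60 rad counterclockwise of the positioner's x, at the third click 0.60 rad clockwise of it
- key_red: the other chuck key, same shape and size with red grips, standing in the red socket; a bystander; origin: middle of its lower end
- tea_mug: white mug with grey dots, 82 mm across, 91 mm tall; a bystander; origin: middle of its underside
- screwdriver: screwdriver with green grip, 207 mm long, lying; a bystander; origin: middle of its underside
- masking_tape: roll of masking tape, 104 mm across, 25 mm high, lying; a bystander; origin: middle of its underside
- wood_block: pine sanding block, 45 x 120 x 44 mm; a bystander; origin: middle of its underside

How it is judged:
By the outcome, as a careful person would: the job done as asked, in the order asked, and still so for the second after the job is handed in, while the arm keeps its last pose, push and grip.
It also fails if it takes over 54 s, if anything falls off the work surface, if the arm or the gripper's body presses on something with over 40 N, if the wrist force passes 120 N, or if a joint passes its speed limit or range.

ROBOT

A 6-joint arm with a two-finger parallel gripper is mounted at the origin on the work surface; the furniture and walls round the work are solid. World frame = base frame: x ahead of the robot, y to its left, z up, the work surface at z = 0. Lengths are in m, angles in degrees, forces in N, time in s.
With the tool pointing down it reaches from about 0.25 to 0.725 m from the base axis. Payload 9.7 kg.
Tool frame: the origin (TCP) lies at the very end of the fingers, on their centre line; the grasp point (between the pads) lies 19 mm behind it; x points along the fingers, z is the direction in which the jaws open and shut, and the axes are right-handed (so a half turn about x gives the same grasp; the last joint's range is limited). The gripper opens to 85 mm and grips with 20 to 120 N. Pads are 22 mm wide; open, the fingers measure 114 mm over their backs; the gripper's body (76 mm by 85 mm) begins 54 mm behind the grasp point. The pads swing forward as they close: fully open they stand 13 mm farther back than shut.
Start: joints at [-63.77, 4.979, 10.078, 95.1, 0, 90], TCP at [0.243, -0.493, 0.231] pointing down, gripper open.
Joint ranges: [-179.16, 179.16], [-48.56, 103.87], [-65.8, 70.77], [-126.05, 130.52], [-82.76, 87.17], [-180, 180]. Speed limits (degrees/s): [127.2, 127.2, 147.25, 180, 180, 180].

INTERFACE

Orientations are given as [roll, pitch, yaw] about the fixed x, y, z axes, in that order (R = Rz(yaw) Ry(pitch) Rx(roll)).
In Python, from workcell import sensors, vision, job_done gives the robot as it stands.
- The arm moves only by the tool carry_out, never from a script. Its argument "increments" is a list of rows, each a list of 7 numbers: the turn, a rotation vector about the tool's x, y, z in degrees, then the shift along the tool's x, y, z in mm, then the opening in per cent of the stroke, from 0 (shut) to 100 (fully open). A call has 1 to 12 rows; each row shifts and turns the commanded pose from where the row before left it, along the tool's axes as they then stand; what a row does not reach is not made up. A row lasts 1/8 s, in which the tool goes at most 62.5 mm and 10.7 degrees, less where a joint would pass 70% of its speed; a pose out of reach is approached as far as the arm can. A call is refused whole if a number of a shift passes 62.5 or a number of a turn 10.7, either way. A call with a gripper value outside its range is refused whole. The fingers move at their own pace and stop on an object; "squeeze" is the grip in N (left out, the last holds). Time passes only in rows, so rows that do not move let the fingers close. It gives the time, the measured TCP pose, the force and the opening at its end, in the units of the state.
- sensors.get_obs(): the state, without advancing time (a new reading comes with each control period).
- vision.camera(name): name is "scene" or "top" or "wrist"; returns the picture (480x640x3 uint8, red, green, blue); there is no depth.
- vision.calibration(name): a dict with "camera_matrix" (3x3 intrinsics, pixels), "extrinsics" (4x4, takes a point from world to camera coordinates); the wrist camera has in their place "mount" (4x4, takes a point from camera to tool coordinates, whose origin is the TCP and whose axes are the tool frame's). Camera axes: x right, y up, looking along -z (the intrinsics and any distortion apply to the point x, -y, -z); pixel columns grow to the right and rows downward; lengths in m; the calibration is good to about 2 mm. A picture is of the moment at which its call begins: read the wrist's pose just before it. calibration takes no time and is no camera call.
- job_done(): hands the job in, once; it reports no verdict.
The state is a dict: "time": time; "q": joint angles; "qd": joint speeds; "joint_efforts": joint torques, N m; "ee_pos": TCP position; "tcp_rot": TCP orientation; "wrist_force": force on the tool from outside, world axes, zero at the start; "torque": the same for the moment, N m; "opening": finger opening in m.
Only numpy, scipy, OpenCV 4.12 (cv2) and the standard library are available. Lean on these libraries where they do the work, as an engineer would, in place of code of your own. Each camera call takes 0.05 s, during which the arm holds its last target.

## Working session

There is one attempt and no reset: what is moved stays moved. The work goes in short steps, Python scripts to look and compute and a tool call to move; the robot and the scene stay as the last step left them, time stands still between calls to the robot, and variables do not carry over. Pictures are saved under pics/ and viewed, and the job is handed in when it is done.

Besides the shell and the picture viewer there is one more tool, called after ">>>" by a JSON object that holds its "fn" and its "kwargs". carry_out: Moves the arm, as the interface text tells. Its arguments: {"type":"object","properties":{"increments":{"type":"array"},"squeeze":{"type":"number"}},"required":["increments"]}

```bash
mkdir -p pics; ls; python3 - <<'E'
from workcell import sensors, vision
import cv2, numpy as np
np.set_printoptions(precision=4,suppress=True)
o=sensors.get_obs(); print(o)
for n in ("scene","top"):
    im=vision.camera(n); cv2.imwrite(f"pics/{n}0.png",im[:,:,::-1]); 
for n in ("scene","top","wrist"): print(n,vision.calibration(n))
E
```

```text
pics
{'time': 0.0, 'q': array([-63.7706,   5.01  ,  10.0328,  95.098 ,  -0.0018,  90.0019]), 'qd': array([-0.1101,  0.0403,  0.0001, -0.0843,  0.0131, -0.0184]), 'joint_efforts': array([ -0.0038, -52.0386,  46.4805,   0.0162,  -0.0002,  -0.    ]), 'ee_pos': array([ 0.243 , -0.4932,  0.2306]), 'tcp_rot': array([-178.5991,   89.9248,  117.6284]), 'wrist_force': array([-0.4018,  0.2843, -0.0228]), 'torque': array([0.0176, 0.0145, 0.0001]), 'opening': 0.0852736832509594}
scene {'camera_matrix': array([[608.8288,   0.    , 325.5442],
       [  0.    , 608.8288, 241.781 ],
       [  0.    ,   0.    ,   1.    ]]), 'extrinsics': array([[-0.88  , -0.4748, -0.0149,  0.3875],
       [ 0.3099, -0.5976,  0.7395, -0.2096],
       [-0.36  ,  0.6461,  0.673 , -1.7187],
       [ 0.    ,  0.    ,  0.    ,  1.    ]])}
top {'camera_matrix': array([[566.9702,   0.    , 311.5277],
       [  0.    , 566.9702, 239.8464],
       [  0.    ,   0.    ,   1.    ]]), 'extrinsics': array([[-0.3864, -0.9223,  0.009 ,  0.1832],
       [ 0.7742, -0.319 ,  0.5467, -0.4084],
       [-0.5014,  0.2182,  0.8373, -1.7069],
       [ 0.    ,  0.    ,  0.    ,  1.    ]])}
wrist {'camera_matrix': array([[387.3919,   0.    , 312.1712],
       [  0.    , 387.3919, 237.407 ],
       [  0.    ,   0.    ,   1.    ]]), 'mount': array([[ 0.0002,  0.3211, -0.947 , -0.1432],
       [-0.0005,  0.947 ,  0.3211,  0.0828],
       [ 1.    ,  0.0004,  0.0003, -0.0002],
       [ 0.    ,  0.    ,  0.    ,  1.    ]])}
```

View pics/scene0.png

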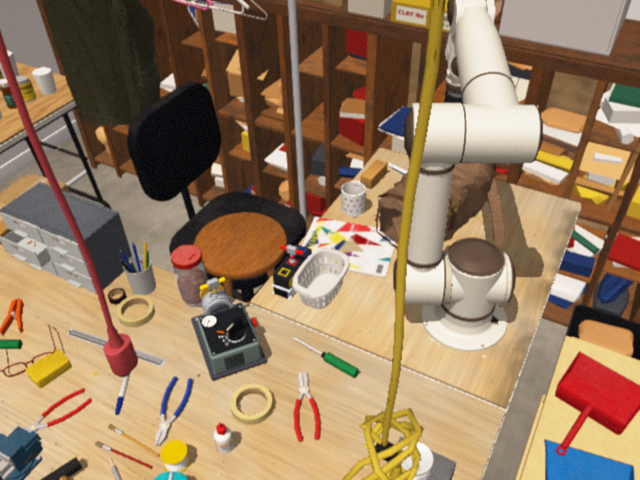

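View pics/top0.png

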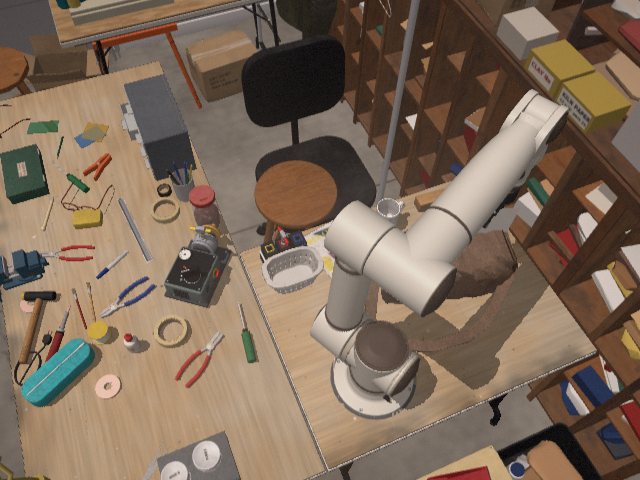

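```bash
cat > h.py <<'E'
from workcell import sensors, vision
import cv2, numpy as np
from scipy.spatial.transform import Rotation as R
np.set_printoptions(precision=4,suppress=True)
def Twc(n,obs=None):  # camera->world
    c=vision.calibration(n)
    if n=='wrist':
        T=np.eye(4);T[:3,:3]=R.from_euler('xyz',obs['tcp_rot'],degrees=True).as_matrix();T[:3,3]=obs['ee_pos']
        return c['camera_matrix'],T@c['mount']
    return c['camera_matrix'],np.linalg.inv(c['extrinsics'])
def pix(n,uv,z,obs=None):
    K,T=Twc(n,obs)
    d=np.linalg.inv(K)@np.array([uv[0],uv[1],1.]); d=np.array([d[0],-d[1],-d[2]])
    d=T[:3,:3]@d; o=T[:3,3]; return o+d*(z-o[2])/d[2]
def proj(n,p,obs=None):
    K,T=Twc(n,obs); c=np.linalg.inv(T)@np.append(p,1); c=K@np.array([c[0],-c[1],-c[2]]); return c[:2]/c[2]
def crop(src,dst,x0,y0,x1,y1,s):
    im=cv2.imread(src)[y0:y1,x0:x1]; cv2.imwrite(dst,cv2.resize(im,None,fx=s,fy=s,interpolation=cv2.INTER_CUBIC))
E
python3 - <<'E'
from h import *
crop('pics/scene0.png','pics/s0a.png',180,230,360,390,4)
crop('pics/top0.png','pics/t0a.png',150,190,350,320,4)
for n,uv,z in (('scene',(210,285),.18),('top',(205,229),.18),('scene',(236,323),.13),('scene',(292,250),.15),('top',(268,240),.1)): print(n,uv,pix(n,uv,z))
E
```

```text
scene (210, 285) [0.582  0.3609 0.18  ]
top (205, 229) [0.5764 0.3206 0.18  ]
scene (236, 323) [0.4787 0.4029 0.13  ]
scene (292, 250) [0.4791 0.122  0.15  ]
top (268, 240) [0.5134 0.1386 0.1   ]
```

View pics/s0a.png

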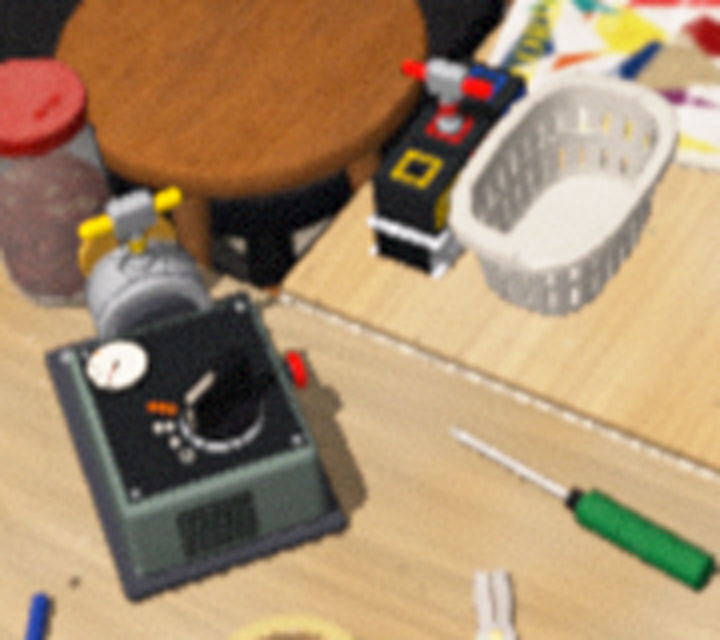

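View pics/t0a.png

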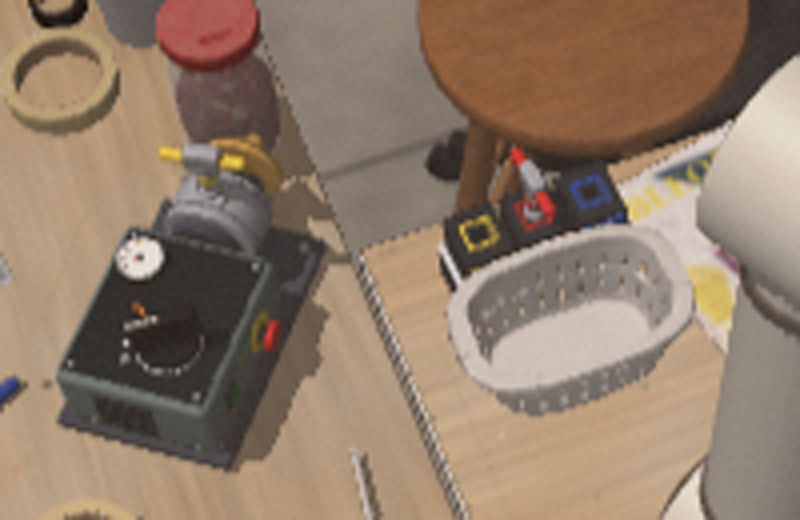

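```bash
python3 - <<'E'
from h import *
S=lambda x,y:(180+x/4-.4,230+y/4-.4)
T=lambda x,y:(150+x/4-.4,190+y/4-.4)
for nm,s,t,z in (('hub',(133,215),(203,158),.1575),('ymouth',(417,169),(479,232),.076),('dialcircle',(222,410),(163,343),.1),('rmouth',(450,123),(535,210),.076),('bmouth',(491,80),(592,190),.076),('gauge',(117,366),(138,258),.088)):
    print(nm,pix('scene',S(*s),z),pix('top',T(*t),z))
for nm,s in (('scTL',(72,357)),('scTR',(240,305)),('scBR',(297,440)),('scBL',(137,493))): print(nm,pix('scene',S(*s),.088))
for nm,s in (('armL',(85,230)),('armR',(178,197)),('redarmL',(412,70)),('redarmR',(490,90))): print(nm,pix('scene',S(*s),.1575 if nm[0]=='a' else .122))
E
```

```text
hub [0.5947 0.3365 0.1575] [0.5976 0.3329 0.1575]
ymouth [0.4968 0.1458 0.076 ] [0.4989 0.1406 0.076 ]
dialcircle [0.4809 0.4097 0.1   ] [0.4819 0.4092 0.1   ]
rmouth [0.5    0.0938 0.076 ] [0.5015 0.0903 0.076 ]
bmouth [0.4964 0.0399 0.076 ] [0.5019 0.0393 0.076 ]
gauge [0.5704 0.4037 0.088 ] [0.5731 0.4058 0.088 ]
scTL [0.6015 0.4113 0.088 ]
scTR [0.5288 0.3216 0.088 ]
scBR [0.4312 0.4002 0.088 ]
scBL [0.4971 0.4821 0.088 ]
armL [0.6146 0.3622 0.1575]
armR [0.5779 0.309  0.1575]
redarmL [0.5262 0.0989 0.122 ]
redarmR [0.4655 0.0912 0.122 ]
```

```bash
cat >> h.py <<'E'
def rot(o): return R.from_euler('xyz',o['tcp_rot'],degrees=True).as_matrix()
def plan(pos,yawz,o=None):
    """shift in current tool axes (mm) and tool-frame rotvec to tool-down with tool z at yaw (mod 180)"""
    o=o or sensors.get_obs(); M=rot(o)
    cy=np.degrees(np.arctan2(M[1,2],M[0,2]))
    best=None
    for k in (0,180):
        a=np.radians(yawz+k); z=np.array([np.cos(a),np.sin(a),0]); x=np.array([0,0,-1.]); y=np.cross(z,x)
        D=np.stack([x,y,z],1); rv=R.from_matrix(M.T@D).as_rotvec(degrees=True)
        sh=1000*M.T@(np.array(pos)-o['ee_pos']); sh2=1000*D.T@(np.array(pos)-o['ee_pos'])
        print('k',k,'rv',rv.round(2),'shift now-axes',sh.round(1),'after-turn axes',sh2.round(1))
    print('cur zyaw',cy,'pos',o['ee_pos'],'q',o['q'],'t',o['time'],'F',o['wrist_force'],'open',o['opening'])
E
python3 - <<'E'
from h import *
print(rot(sensors.get_obs()))
plan((.596,.335,.27),146)
print(pix('scene',(385,450),0))
E
```

```text
[[-0.0005  0.897   0.4419]
 [ 0.0011  0.4419 -0.897 ]
 [-1.      0.     -0.0012]]
k 0 rv [150.23  -0.03   0.09] shift now-axes [ -38.6  682.7 -587. ] after-turn axes [ -39.4 -884.   170.5]
k 180 rv [-29.77  -0.07  -0.02] shift now-axes [ -38.6  682.7 -587. ] after-turn axes [ -39.4  884.  -170.5]
cur zyaw -63.77250525142511 pos [ 0.243  -0.4932  0.2306] q [-63.772    5.0103  10.0394  95.0983   0.0009  90.0005] t 0.1 F [-0.2886 -0.0996  0.1652] open 0.08530359174403843
[0.026  0.4758 0.    ]
```

>>> {"fn": "carry_out", "kwargs": {"increments": [[0, 0, 0, 0, 42, -38, 100], [0, 0, 0, 0, 42, -38, 100], [0, 0, 0, 0, 42, -38, 100], [0, 0, 0, 0, 42, -38, 100], [0, 0, 0, 0, 42, -38, 100], [0, 0, 0, 0, 42, -38, 100], [0, 0, 0, 0, 42, -38, 100], [0, 0, 0, 0, 42, -38, 100], [0, 0, 0, 0, 42, -38, 100], [0, 0, 0, 0, 42, -38, 100], [0, 0, 0, 0, 42, -38, 100], [0, 0, 0, 0, 42, -38, 100]]}}

```text
time: 1.6
ee_pos: [0.4939, 0.1404, 0.2311]
tcp_rot: [-56.5, 90.0, -120.2]
wrist_force: [0.2, -0.5, 0.5]
opening: 0.0854
```

>>> {"fn": "carry_out", "kwargs": {"increments": [[-10.5, 0, 0, 0, 0, 0, 60], [-10.5, 0, 0, 0, 0, 0, 60], [-10.5, 0, 0, 0, 0, 0, 60], [-10.5, 0, 0, 0, 0, 0, 60], [-10.5, 0, 0, 0, 0, 0, 60], [-10.5, 0, 0, 0, 0, 0, 60], [-10.5, 0, 0, 0, 0, 0, 60], [-10.5, 0, 0, 0, 0, 0, 60], [-10.5, 0, 0, 0, 0, 0, 60], [-10.5, 0, 0, 0, 0, 0, 60], [-10.5, 0, 0, 0, 0, 0, 60], [-10.5, 0, 0, 0, 0, 0, 60]]}}

```text
time: 3.1
ee_pos: [0.4935, 0.1384, 0.2309]
tcp_rot: [133.7, 90.0, -163.7]
wrist_force: [-0.2, -0.1, -0.6]
opening: 0.0513
```

```bash
python3 - <<'E'
from h import *
o=sensors.get_obs(); im=vision.camera('wrist'); cv2.imwrite('pics/w1.png',im[:,:,::-1]); np.save('o1.npy',o,allow_pickle=True)
plan((.498,.143,.23),90)
E
```

```text
k 0 rv [-26.91  -0.02  -0.03] shift now-axes [ 0.9 -1.9  6.1] after-turn axes [ 0.9 -4.5  4.6]
k 180 rv [153.09  -0.05   0.03] shift now-axes [ 0.9 -1.9  6.1] after-turn axes [ 0.9  4.5 -4.6]
cur zyaw 63.08995091977321 pos [0.4935 0.1384 0.2309] q [15.663  -0.1338  4.7457 94.9192 -0.     42.573 ] t 3.15 F [-0.2693  0.0564 -0.2079] open 0.05138880887381148
```

View pics/w1.png

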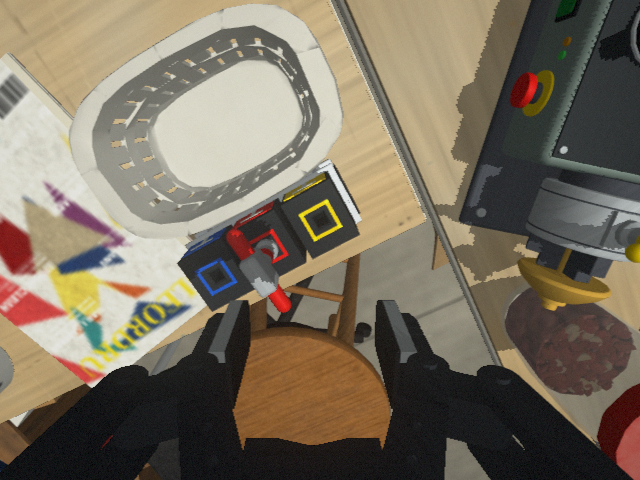

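```bash
crop=1; python3 - <<'E'
from h import *
o=np.load('o1.npy',allow_pickle=True).item()
im=cv2.imread('pics/w1.png'); hsv=cv2.cvtColor(im,cv2.COLOR_BGR2HSV)
def quad(lo,hi,box):
    m=cv2.inRange(hsv,lo,hi); k=np.zeros_like(m); x0,y0,x1,y1=box; k[y0:y1,x0:x1]=m[y0:y1,x0:x1]
    cs,_=cv2.findContours(k,cv2.RETR_EXTERNAL,cv2.CHAIN_APPROX_NONE); c=max(cs,key=cv2.contourArea)
    W=np.array([pix('wrist',p[0],.076,o)[:2] for p in c]).astype(np.float32)
    r=cv2.minAreaRect(W*1000); print(cv2.contourArea(c),r)
quad((20,120,100),(40,255,255),(298,196,345,245))
quad((100,120,80),(130,255,255),(190,255,240,300))
crop('pics/w1.png','pics/w1a.png',170,150,370,320,4)
E
```

```text
1028.0 ((499.65069580078125, 142.45486450195312), (26.89815330505371, 27.064664840698242), 1.871256947517395)
872.0 ((503.0569152832031, 42.431461334228516), (26.64808464050293, 26.875925064086914), 1.7732475996017456)
```

View pics/w1a.png

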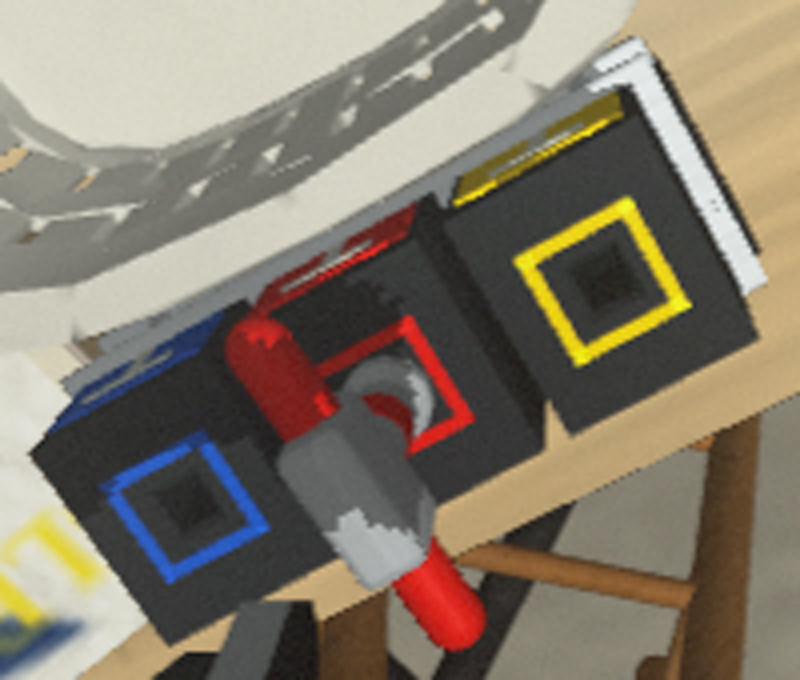

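>>> {"fn": "carry_out", "kwargs": {"increments": [[0, 0, 0, -5, 0, 55, 60], [0, 0, 0, -5, 0, 55, 60], [0, 0, 0, 0, 0, 55, 60], [0, 0, 0, 0, 0, 55, 60], [-10.5, 0, 0, 0, 0, 0, 60], [-10.5, 0, 0, 0, 0, 0, 60], [-10.5, 0, 0, 0, 0, 0, 60], [-10.5, 0, 0, 0, 0, 0, 60], [-10.5, 0, 0, 0, 0, 0, 60], [-10.5, 0, 0, 0, 0, 0, 60], [-10.5, 0, 0, 0, 0, 0, 60], [-9.5, 0, 0, 0, 0, 0, 60]]}}

```text
time: 4.65
ee_pos: [0.5961, 0.3331, 0.2408]
tcp_rot: [64.0, 89.9, -150.6]
wrist_force: [0.1, -0.2, -0.7]
opening: 0.0512
```

```bash
python3 - <<'E'
from h import *
o=sensors.get_obs(); im=vision.camera('wrist'); cv2.imwrite('pics/w2.png',im[:,:,::-1]); np.save('o2.npy',o,allow_pickle=True)
plan((.596,.335,.24),146)
E
```

```text
k 0 rv [-0.18  0.02 -0.04] shift now-axes [ 0.8 -1.5  1.1] after-turn axes [ 0.8 -1.5  1.1]
k 180 rv [179.82  -0.06  -0.03] shift now-axes [ 0.8 -1.5  1.1] after-turn axes [ 0.8  1.5 -1.1]
cur zyaw 145.82007852789604 pos [0.5961 0.3331 0.2408] q [ 29.1961  25.3326  35.8709 100.5843   0.0014 -26.624 ] t 4.7 F [1.274  0.3353 0.8915] open 0.05133840553804111
```

View pics/w2.png

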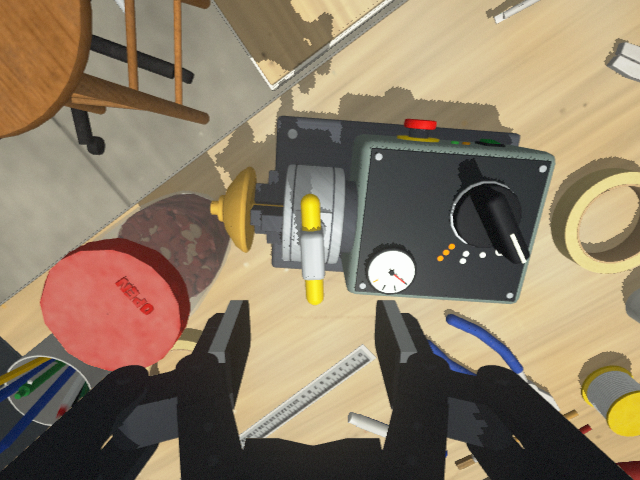

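```bash
python3 - <<'E'
from h import *
o=np.load('o2.npy',allow_pickle=True).item()
crop('pics/w2.png','pics/w2a.png',270,150,400,310,5)
K=vision.calibration
# triangulate jar lid
from itertools import product
def ray(n,uv):
    a=pix(n,uv,0.);b=pix(n,uv,.5);return a,(b-a)/np.linalg.norm(b-a)
def tri(l):
    A=np.zeros((3,3));B=np.zeros(3)
    for a,d in l: P=np.eye(3)-np.outer(d,d);A+=P;B+=P@a
    return np.linalg.solve(A,B)
print(tri([ray('scene',(180+42/4,230+95/4)),ray('top',(150+208/4,190+30/4))]))
print(tri([ray('scene',(180+133/4-.4,230+215/4-.4)),ray('top',(150+203/4-.4,190+158/4-.4))]))
for z in (.1,.13,.15): print(pix('wrist',(115,305),z,o))
E
```

```text
[0.6955 0.2939 0.1851]
[0.5992 0.3328 0.1531]
[0.7703 0.3005 0.1   ]
[0.7469 0.2968 0.13  ]
[0.7314 0.2943 0.15  ]
```

View pics/w2a.png

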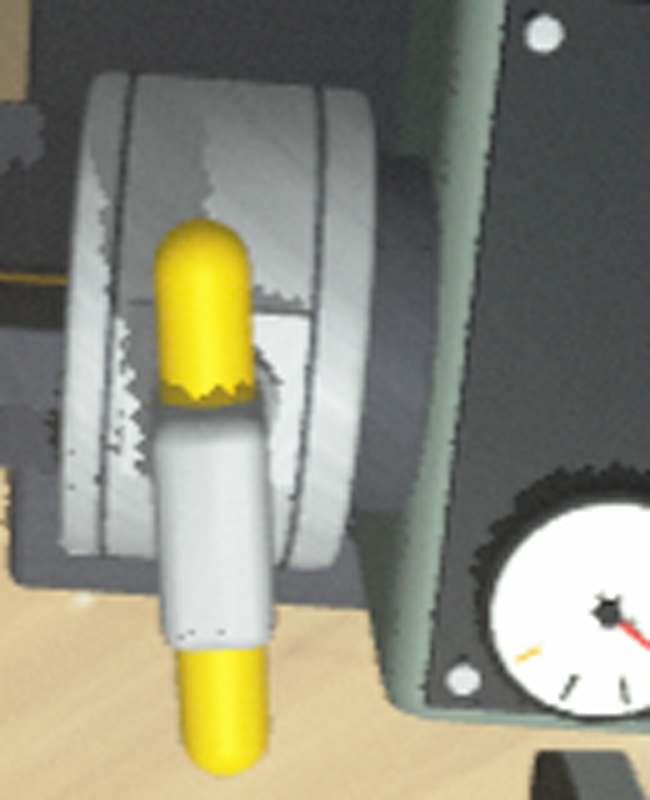

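```bash
python3 - <<'E'
from h import *
o=np.load('o2.npy',allow_pickle=True).item()
C=lambda x,y:(270+x/5-.4,150+y/5-.4)
print('hubtop',pix('wrist',C(215,536),.1695,o))
for c in ((160,428),(262,428),(165,643),(270,643)): print(pix('wrist',C(*c),.1695,o))
a=pix('wrist',C(202,224),.1575,o);b=pix('wrist',C(227,772),.1575,o);print('arms',a,b,(a+b)/2,np.linalg.norm(a-b),np.degrees(np.arctan2(*(a-b)[:2][::-1])))
m=pix('wrist',C(535,600),.09,o);print('gauge',m)
for c in ((545,32),(464,680)): print('screw',pix('wrist',C(*c),.088,o))
for c in ((378,157),(543,170),(510,296),(353,293)): print('screw',pix('wrist',c,.088,o))
a=pix('wrist',(519,255),.133,o);b=pix('wrist',(470,172),.133,o);print(a,b,(a+b)/2,np.linalg.norm(a-b),np.degrees(np.arctan2(*(a-b)[:2][::-1])))
E
```

```text
hubtop [0.597  0.3352 0.1695]
[0.5946 0.3205 0.1695]
[0.5848 0.3272 0.1695]
[0.6099 0.3432 0.1695]
[0.5995 0.3505 0.1695]
arms [0.5783 0.3055 0.1575] [0.6173 0.3674 0.1575] [0.5978 0.3364 0.1575] 0.0731291050943711 -122.18921944073641
gauge [0.5778 0.4005 0.09  ]
screw [0.528 0.323 0.088]
screw [0.5955 0.407  0.088 ]
screw [0.5288 0.3234 0.088 ]
screw [0.4304 0.4032 0.088 ]
screw [0.4975 0.4867 0.088 ]
screw [0.6058 0.4084 0.088 ]
[0.4865 0.4276 0.133 ] [0.4879 0.3566 0.133 ] [0.4872 0.3921 0.133 ] 0.07103062569170378 91.16501586170541
```

```bash
python3 - <<'E'
from h import *
plan((.5972,.3357,.139),147.2)
E
```

```text
k 0 rv [-1.38  0.02 -0.04] shift now-axes [101.8  -2.8   0.5] after-turn axes [101.8  -2.8   0.5]
k 180 rv [178.62  -0.06  -0.03] shift now-axes [101.8  -2.8   0.5] after-turn axes [101.8   2.8  -0.5]
cur zyaw 145.82007852789604 pos [0.5961 0.3331 0.2408] q [ 29.1961  25.3326  35.8709 100.5843   0.0014 -26.624 ] t 4.7 F [1.274  0.3353 0.8915] open 0.05133840553804111
```

>>> {"fn": "carry_out", "kwargs": {"increments": [[-1.4, 0, 0, 10, -3, 0.5, 60], [0, 0, 0, 15, 0, 0, 60], [0, 0, 0, 15, 0, 0, 60], [0, 0, 0, 15, 0, 0, 60], [0, 0, 0, 12, 0, 0, 60], [0, 0, 0, 0, 0, 0, 60]]}}

```text
time: 5.45
ee_pos: [0.597, 0.3357, 0.1728]
tcp_rot: [62.3, 89.9, -151.2]
wrist_force: [0.1, 0.1, 0.2]
opening: 0.051
```

```bash
python3 - <<'E'
from h import *
o=sensors.get_obs(); im=vision.camera('wrist'); cv2.imwrite('pics/w3.png',im[:,:,::-1]); np.save('o3.npy',o,allow_pickle=True)
plan((.5972,.3357,.139),147.2)
E
```

```text
k 0 rv [-0.64  0.02 -0.04] shift now-axes [34.9  0.1 -0. ] after-turn axes [34.9  0.1  0. ]
k 180 rv [179.36  -0.06  -0.03] shift now-axes [34.9  0.1 -0. ] after-turn axes [34.9 -0.1 -0. ]
cur zyaw 146.5587490257296 pos [0.5973 0.3358 0.1739] q [ 29.3453  23.6876  26.1608  92.5186  -0.0007 -27.2135] t 5.5 F [ 0.469  -0.8661  0.7113] open 0.05126058403290231
```

View pics/w3.png

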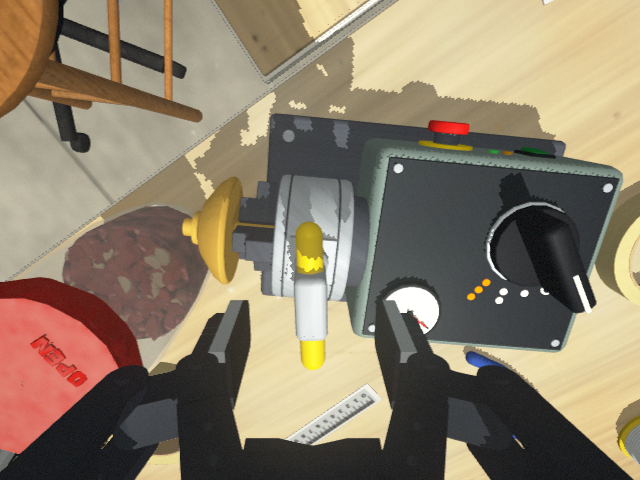

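```bash
python3 - <<'E'
from h import *
o=np.load('o3.npy',allow_pickle=True).item(); M=rot(o)
o2=np.load('o2.npy',allow_pickle=True).item()
for z in (.13,.15,.17,.185):
    print(z,[ (1000*M.T@(pix('wrist',uv,z,oo)-o['ee_pos'])).round(0) for oo,uv in ((o,(135,345)),(o2,(188,300)))])
E
```

```text
0.13 [array([ 43., -44., -99.]), array([ 43., -47., -92.])]
0.15 [array([ 23., -30., -88.]), array([ 23., -37., -85.])]
0.17 [array([  3., -17., -78.]), array([  3., -26., -78.])]
0.185 [array([-12.,  -7., -70.]), array([-12., -19., -72.])]
```

>>> {"fn": "carry_out", "kwargs": {"increments": [[-0.6, 0, 0, 10, 0, 0, 60], [0, 0, 0, 10, 0, 0, 60], [0, 0, 0, 10, 0, 0, 60], [0, 0, 0, 5, 0, 0, 60], [0, 0, 0, 0, 0, 0, 60], [0, 0, 0, 0, 0, 0, 10], [0, 0, 0, 0, 0, 0, 0], [0, 0, 0, 0, 0, 0, 0], [0, 0, 0, 0, 0, 0, 0], [0, 0, 0, 0, 0, 0, 0]], "squeeze": 50}}

```text
time: 6.75
ee_pos: [0.5976, 0.336, 0.1398]
tcp_rot: [-115.8, 89.9, 31.4]
wrist_force: [0.1, -0.4, 4.3]
opening: 0.0131
```

```bash
python3 - <<'E'
from h import *
o=sensors.get_obs(); im=vision.camera('wrist'); cv2.imwrite('pics/w4.png',im[:,:,::-1]); np.save('o4.npy',o,allow_pickle=True)
plan((.5972,.3357,.139),147.2)
E
```

```text
k 0 rv [ 0.03 -0.02  0.05] shift now-axes [0.8 0.5 0.3] after-turn axes [0.8 0.5 0.3]
k 180 rv [-179.97   -0.08   -0.04] shift now-axes [0.8 0.5 0.3] after-turn axes [ 0.8 -0.5 -0.3]
cur zyaw 147.22957341447847 pos [0.5977 0.336  0.1398] q [ 29.3404  23.2269  21.7872  88.5064   0.0024 -27.8892] t 6.8 F [ 0.1231 -0.6824  4.1129] open 0.013142042093041728
```

View pics/w4.png

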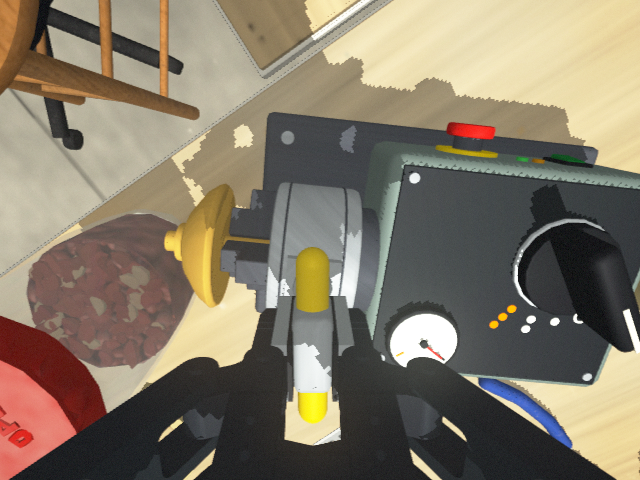

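>>> {"fn": "carry_out", "kwargs": {"increments": [[0, 0, 0, -3, 0, 0, 0], [0, 0, 0, -5, 0, 0, 0], [0, 0, 0, -6, 0, 0, 0], [0, 0, 0, -8, 0, 0, 0], [0, 0, 0, -8, 0, 0, 0], [0, 0, 0, -10, 0, 0, 0], [0, 0, 0, -15, 0, 0, 0], [0, 0, 0, -20, 0, 0, 0], [0, 0, 0, 0, 0, 0, 0]]}}

```text
time: 7.92
ee_pos: [0.5981, 0.3362, 0.2167]
tcp_rot: [-118.0, 89.8, 29.3]
wrist_force: [0.6, -1.4, -1.6]
opening: 0.0133
```

```bash
python3 - <<'E'
from h import *
o=sensors.get_obs(); im=vision.camera('wrist'); cv2.imwrite('pics/w5.png',im[:,:,::-1]); np.save('o5.npy',o,allow_pickle=True)
im=vision.camera('scene'); cv2.imwrite('pics/s5.png',im[:,:,::-1]); crop('pics/s5.png','pics/s5a.png',160,210,340,350,4)
plan((.4997,.1425,.215),91.9)
E
```

```text
k 0 rv [55.33  0.    0.01] shift now-axes [ -0.9 215.6 -22.4] after-turn axes [  -0.8  104.2 -190.1]
k 180 rv [-124.67   -0.02    0.  ] shift now-axes [ -0.9 215.6 -22.4] after-turn axes [  -0.8 -104.2  190.1]
cur zyaw 147.23352801003503 pos [0.5976 0.3359 0.2142] q [ 29.3442  24.681   31.9822  97.2884   0.0008 -27.8893] t 8.025 F [-0.0515  0.12   -1.4297] open 0.01315306737232209
```

View pics/w5.png

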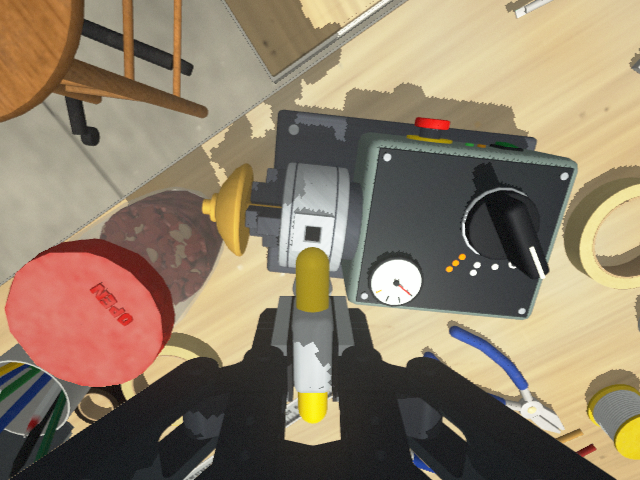

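View pics/s5a.png

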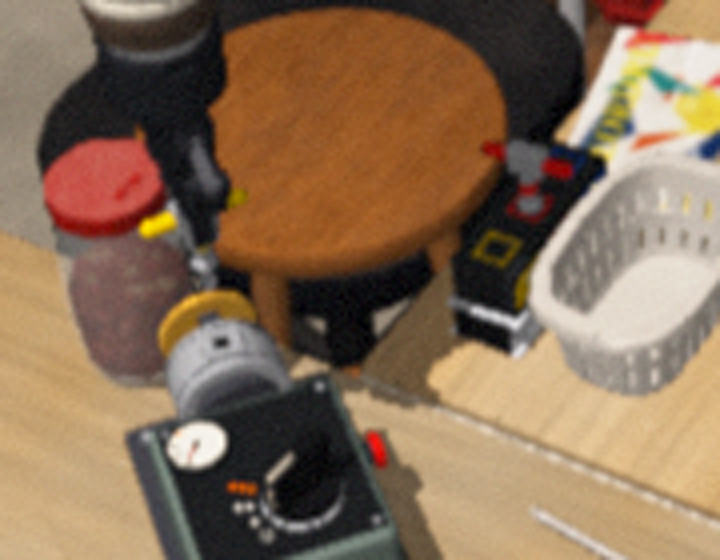

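>>> {"fn": "carry_out", "kwargs": {"increments": [[0, 0, 0, 0, 36, -4, 0], [0, 0, 0, 0, 36, -4, 0], [0, 0, 0, 0, 36, -4, 0], [0, 0, 0, 0, 36, -4, 0], [0, 0, 0, 0, 36, -3, 0], [0, 0, 0, 0, 35, -3, 0], [9.2, 0, 0, 0, 0, 0, 0], [9.2, 0, 0, 0, 0, 0, 0], [9.2, 0, 0, 0, 0, 0, 0], [9.2, 0, 0, 0, 0, 0, 0], [9.2, 0, 0, 0, 0, 0, 0], [9.2, 0, 0, 0, 0, 0, 0]]}}

```text
time: 9.52
ee_pos: [0.4992, 0.143, 0.2133]
tcp_rot: [104.2, 89.9, -164.0]
wrist_force: [-0.8, -0.5, -0.8]
opening: 0.0136
```

```bash
python3 - <<'E'
from h import *
o=np.load('o5.npy',allow_pickle=True).item(); M=rot(o)
p=pix('wrist',(313,234),.1115,o); print('chuck mouth',p,(1000*M.T@(p-o['ee_pos'])))
crop('pics/w5.png','pics/w5a.png',270,210,360,440,3)
o=sensors.get_obs(); im=vision.camera('wrist'); cv2.imwrite('pics/w6.png',im[:,:,::-1]); np.save('o6.npy',o,allow_pickle=True)
crop('pics/w6.png','pics/w6a.png',230,160,400,330,4)
plan((.4997,.1425,.215),91.9)
E
```

```text
chuck mouth [0.5972 0.336  0.1115] [105.2155   0.954    0.8071]
k 0 rv [-0.61 -0.02 -0.07] shift now-axes [-1.7 -0.5 -0.6] after-turn axes [-1.7 -0.5 -0.6]
k 180 rv [179.39  -0.12   0.03] shift now-axes [-1.7 -0.5 -0.6] after-turn axes [-1.7  0.5  0.6]
cur zyaw 91.29322142042334 pos [0.4992 0.143  0.2133] q [15.9888  0.4876  3.4153 93.0037  0.0008 14.6956] t 9.575 F [-0.7333 -0.5225 -0.8755] open 0.013226532206262236
```

View pics/w5a.png

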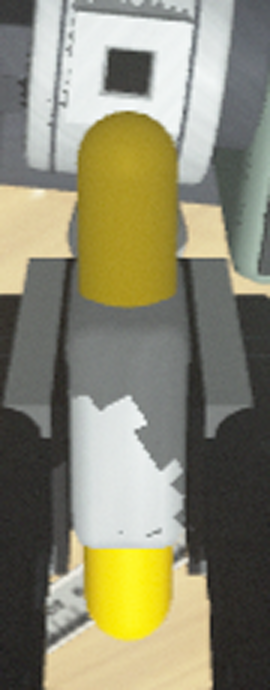

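View pics/w6.png

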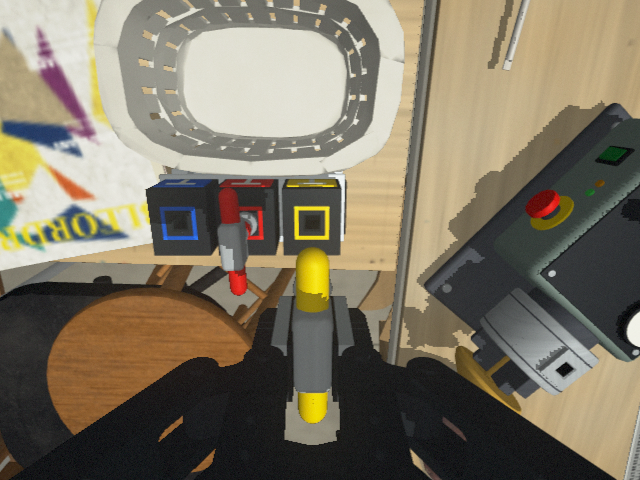

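View pics/w6a.png

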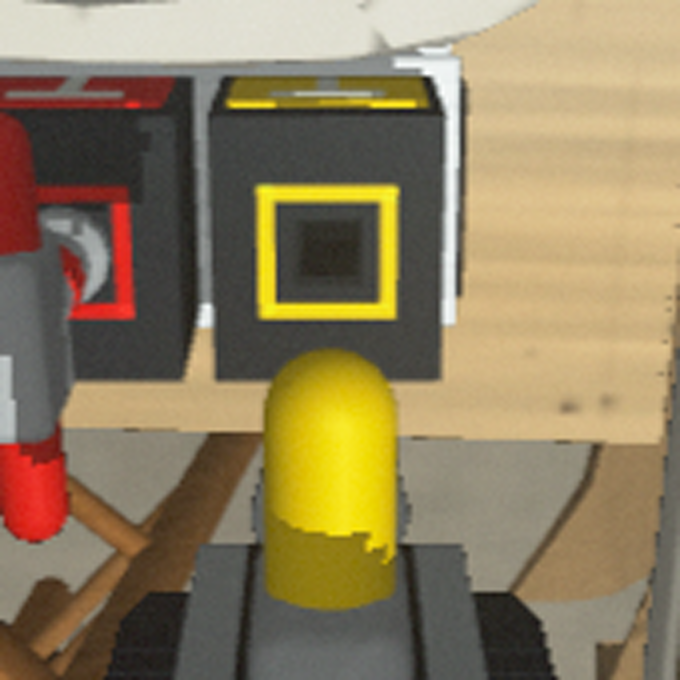

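```bash
python3 - <<'E'
from h import *
o5=np.load('o5.npy',allow_pickle=True).item(); M=rot(o5)
c=o5['ee_pos'][2]+.0177
K,T=Twc('wrist',o5)
a=1000*M.T@(pix('wrist',(312,246.6),c,o5)-o5['ee_pos']);b=1000*M.T@(pix('wrist',(312,422.4),c,o5)-o5['ee_pos']);print(a,b,(a+b)/2)
# model prediction with capsule: arm ends as spheres r=6 at y=+-30 (offset t), fit extreme rows
def ext(t):
    rows=[]
    for s in (1,-1):
        pts=[proj('wrist',o5['ee_pos']+M@np.array([-.0177+.006*np.sin(th)*np.cos(ph),t+s*.030+.006*np.cos(th),.006*np.sin(th)*np.sin(ph)]),o5)[1] for th in np.linspace(0,np.pi,40) for ph in np.linspace(0,2*np.pi,40)]
        rows.append(min(pts) if s==1 else max(pts))
    return rows
for t in (-.003,-.002,-.001,0,.001,.002,.003): print(t,ext(t))
o=np.load('o6.npy',allow_pickle=True).item()
im=cv2.imread('pics/w6.png'); hsv=cv2.cvtColor(im,cv2.COLOR_BGR2HSV)
m=cv2.inRange(hsv,(20,120,100),(40,255,255)); k=np.zeros_like(m); k[200:243,285:335]=m[200:243,285:335]
cs,_=cv2.findContours(k,cv2.RETR_EXTERNAL,cv2.CHAIN_APPROX_NONE); q=max(cs,key=cv2.contourArea)
W=np.array([pix('wrist',p[0],.076,o)[:2] for p in q]).astype(np.float32); print(cv2.minAreaRect(W*1000))
E
```

```text
[-17.8151  36.8235   0.1956] [-17.5769 -39.6545   0.1502] [-17.696   -1.4155   0.1729]Traceback (most recent call last):
  File "<stdin>", line 13, in <module>
  File "<stdin>", line 10, in ext
  File "h.py", line 16, in proj
    K,T=Twc(n,obs); c=np.linalg.inv(T)@np.append(p,1); c=K@np.array([c[0],-c[1],-c[2]]); return c[:2]/c[2]
        ~~~^^^^^^^
  File "h.py", line 6, in Twc
    c=vision.calibration(n)
ValueError: time passes only in moves, steps and waits
```

```bash
sed -i 's/^def Twc/_c={}\ndef _cal(n):\n    if n not in _c: _c[n]=vision.calibration(n)\n    return _c[n]\ndef Twc/; s/c=vision.calibration(n)$/c=_cal(n)/' h.py; sed -i 's/_c\[n\]=_cal(n)/_c[n]=vision.calibration(n)/' h.py; python3 - <<'E'
from h import *
o5=np.load('o5.npy',allow_pickle=True).item(); M=rot(o5)
def ext(t):
    rows=[]
    for s in (1,-1):
        pts=[proj('wrist',o5['ee_pos']+M@np.array([-.0177+.006*np.sin(th)*np.cos(ph),t+s*.030+.006*np.cos(th),.006*np.sin(th)*np.sin(ph)]),o5)[1] for th in np.linspace(0,np.pi,30) for ph in np.linspace(0,2*np.pi,30)]
        rows.append(min(pts) if s==1 else max(pts))
    return rows
for t in (-.003,-.002,-.001,0,.001,.002): print(t,ext(t))
o=np.load('o6.npy',allow_pickle=True).item()
im=cv2.imread('pics/w6.png'); hsv=cv2.cvtColor(im,cv2.COLOR_BGR2HSV)
m=cv2.inRange(hsv,(20,120,100),(40,255,255)); k=np.zeros_like(m); k[200:243,285:335]=m[200:243,285:335]
cs,_=cv2.findContours(k,cv2.RETR_EXTERNAL,cv2.CHAIN_APPROX_NONE); q=max(cs,key=cv2.contourArea)
W=np.array([pix('wrist',p[0],.076,o)[:2] for p in q]).astype(np.float32); print(cv2.minAreaRect(W*1000))
E
cat h.py | head -20
```

```text
-0.003 [np.float64(255.64468649885427), np.float64(426.03705368066005)]
-0.002 [np.float64(252.99649918678475), np.float64(424.03538008631205)]
-0.001 [np.float64(250.33583100951404), np.float64(422.0253070401803)]
0 [np.float64(247.66259352544716), np.float64(420.0067815622547)]
0.001 [np.float64(244.97669745539548), np.float64(417.97975022602066)]
0.002 [np.float64(242.27805267263426), np.float64(415.9441591537455)]
((499.6643371582031, 142.69337463378906), (25.945653915405273, 26.666566848754883), 1.7022356986999512)
from workcell import sensors, vision
import cv2, numpy as np
from scipy.spatial.transform import Rotation as R
np.set_printoptions(precision=4,suppress=True)
_c={}
def _cal(n):
    if n not in _c: _c[n]=vision.calibration(n)
    return _c[n]
def Twc(n,obs=None):  # camera->world
    c=_cal(n)
    if n=='wrist':
        T=np.eye(4);T[:3,:3]=R.from_euler('xyz',obs['tcp_rot'],degrees=True).as_matrix();T[:3,3]=obs['ee_pos']
        return c['camera_matrix'],T@c['mount']
    return c['camera_matrix'],np.linalg.inv(c['extrinsics'])
def pix(n,uv,z,obs=None):
    K,T=Twc(n,obs)
    d=np.linalg.inv(K)@np.array([uv[0],uv[1],1.]); d=np.array([d[0],-d[1],-d[2]])
    d=T[:3,:3]@d; o=T[:3,3]; return o+d*(z-o[2])/d[2]
def proj(n,p,obs=None):
    K,T=Twc(n,obs); c=np.linalg.inv(T)@np.append(p,1); c=K@np.array([c[0],-c[1],-c[2]]); return c[:2]/c[2]
```

>>> {"fn": "carry_out", "kwargs": {"increments": [[-0.5, 0, 0, 10, 0, -0.6, 0], [0, 0, 0, 20, 0, 0, 0], [0, 0, 0, 20, 0, 0, 0], [0, 0, 0, 15, 0, 0, 0], [0, 0, 0, 10, 0, 0, 0], [0, 0, 0, 4, 0, 0, 0], [0, 0, 0, 0, 0, 0, 0], [0, 0, 0, 0, 0, 0, 0]]}}

```text
time: 10.58
ee_pos: [0.4999, 0.1426, 0.1359]
tcp_rot: [-76.1, 89.9, 16.5]
wrist_force: [-0.0, 0.3, -0.4]
opening: 0.0132
```

```bash
python3 - <<'E'
from h import *
plan((.4994,.1424,.128),91.8)
o=sensors.get_obs(); im=vision.camera('wrist'); cv2.imwrite('pics/w7.png',im[:,:,::-1]); np.save('o7.npy',o,allow_pickle=True)
crop('pics/w7.png','pics/w7a.png',230,160,400,330,4)
im=vision.camera('scene'); cv2.imwrite('pics/s7.png',im[:,:,::-1]); crop('pics/s7.png','pics/s7a.png',240,210,350,320,5)
E
```

```text
k 0 rv [0.74 0.01 0.05] shift now-axes [ 7.9  0.5 -0.2] after-turn axes [ 7.9  0.5 -0.2]
k 180 rv [-179.26   -0.08    0.02] shift now-axes [ 7.9  0.5 -0.2] after-turn axes [ 7.9 -0.5  0.2]
cur zyaw 92.54180612902952 pos [0.4999 0.1426 0.1359] q [15.9265 -0.0548 -5.677  84.3249  0.0005 13.3847] t 10.575 F [-0.0407  0.2966 -0.4412] open 0.01316882610553261
```

View pics/w7a.png

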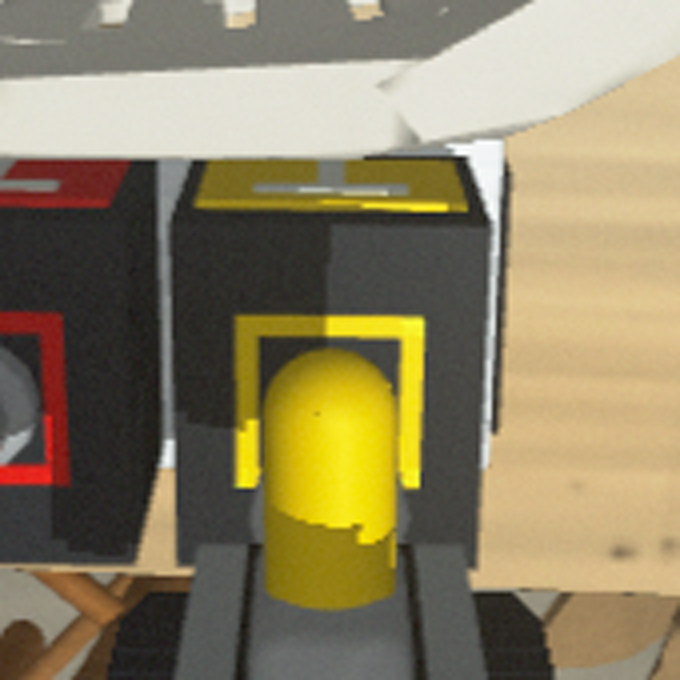

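View pics/s7a.png

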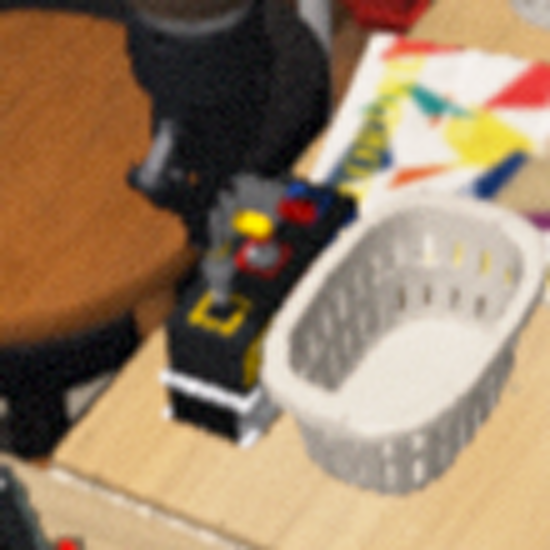

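>>> {"fn": "carry_out", "kwargs": {"increments": [[0.7, 0, 0, 4, 0.4, -0.2, 0], [0, 0, 0, 4, 0, 0, 0], [0, 0, 0, 3, 0, 0, 0], [0, 0, 0, 2, 0, 0, 0], [0, 0, 0, 0, 0, 0, 0], [0, 0, 0, 0, 0, 0, 0]]}}

```text
time: 11.42
ee_pos: [0.4994, 0.1423, 0.1222]
tcp_rot: [-94.7, 90.0, -2.8]
wrist_force: [3.3, -0.2, -2.4]
opening: 0.0132
```

```bash
python3 - <<'E'
from h import *
plan((.4994,.1424,.1043),91.8)
print(sensors.get_obs()['torque'])
E
```

```text
k 0 rv [ 0.03 -0.    0.02] shift now-axes [17.9 -0.   0.1] after-turn axes [17.9 -0.   0.1]
k 180 rv [-179.97   -0.03   -0.  ] shift now-axes [17.9 -0.   0.1] after-turn axes [17.9  0.  -0.1]
cur zyaw 91.8278795898359 pos [0.4994 0.1423 0.1222] q [15.9125 -0.0148 -7.1427 82.8563 -0.0054 14.0846] t 11.425 F [ 3.2603 -0.2095 -2.379 ] open 0.013189271953859409
[ 0.0072 -0.6657 -0.027 ]
```

>>> {"fn": "carry_out", "kwargs": {"increments": [[0, 0, 0, 2, -0.5, 0, 0], [0, 0, 0, 3, 0, 0, 0], [0, 0, 0, 3, 0, 0, 0], [0, 0, 0, 0, 0, 0, 0]]}}

```text
time: 11.92
ee_pos: [0.4996, 0.1423, 0.1139]
tcp_rot: [110.2, 90.0, -158.0]
wrist_force: [1.9, -0.5, -1.7]
opening: 0.0135
```

>>> {"fn": "carry_out", "kwargs": {"increments": [[0, 0, 0, 3, -0.4, 0, 0], [0, 0, 0, 3, 0, 0, 0], [0, 0, 0, 2, 0, 0, 0], [0, 0, 0, 1, 0, 0, 0], [0, 0, 0, 0, 0, 0, 0]]}}

```text
time: 12.55
ee_pos: [0.5001, 0.1424, 0.1052]
tcp_rot: [84.2, 90.0, 176.0]
wrist_force: [1.0, -0.1, -1.3]
opening: 0.0132
```

>>> {"fn": "carry_out", "kwargs": {"increments": [[0, 0, 0, 1, 0, 0, 0], [0, 0, 0, 0, 0, 0, 0], [0, 0, 0, 1, 0, 0, 0], [0, 0, 0, 0, 0, 0, 0]]}}

```text
time: 13.05
ee_pos: [0.5001, 0.1423, 0.1032]
tcp_rot: [111.7, 90.0, -156.5]
wrist_force: [-0.3, 0.1, -1.1]
opening: 0.013
```

>>> {"fn": "carry_out", "kwargs": {"increments": [[0, 0, 0, 1, 0, 0, 0], [0, 0, 0, 0, 0, 0, 0]]}}

```text
time: 13.3
ee_pos: [0.5001, 0.1424, 0.1023]
tcp_rot: [-59.8, 90.0, 32.1]
wrist_force: [0.7, -0.4, -1.1]
opening: 0.0135
```

>>> {"fn": "carry_out", "kwargs": {"increments": [[0, 0, 0, 0.5, 0, 0, 0], [0, 0, 0, 0, 0, 0, 0]]}}

```text
time: 13.55
ee_pos: [0.5002, 0.1424, 0.1022]
tcp_rot: [-76.7, 90.0, 15.1]
wrist_force: [-1.9, 0.1, 4.9]
opening: 0.0128
```

>>> {"fn": "carry_out", "kwargs": {"increments": [[0, 0, 0, 0, 0, 0, 30], [0, 0, 0, 0, 0, 0, 30], [0, 0, 0, 0, 0, 0, 30]]}}

```text
time: 13.92
ee_pos: [0.5001, 0.1424, 0.1016]
tcp_rot: [99.8, 90.0, -168.4]
wrist_force: [-1.0, 0.3, -0.6]
opening: 0.0257
```

```bash
python3 - <<'E'
from h import *
plan((.4994,.1424,.1043),91.8)
o=sensors.get_obs(); im=vision.camera('wrist'); cv2.imwrite('pics/w8.png',im[:,:,::-1]); np.save('o8.npy',o,allow_pickle=True)
E
```

```text
k 0 rv [ 0.03 -0.   -0.01] shift now-axes [-2.7  0.7  0. ] after-turn axes [-2.7  0.7  0. ]
k 180 rv [-179.97    0.02   -0.  ] shift now-axes [-2.7  0.7  0. ] after-turn axes [-2.7 -0.7 -0. ]
cur zyaw 91.830787227963 pos [0.5001 0.1424 0.1016] q [15.8916  0.317  -9.0937 80.6042  0.0011 14.0608] t 13.925 F [-0.9946  0.3039 -0.6456] open 0.02565383534019498
```

View pics/w8.png

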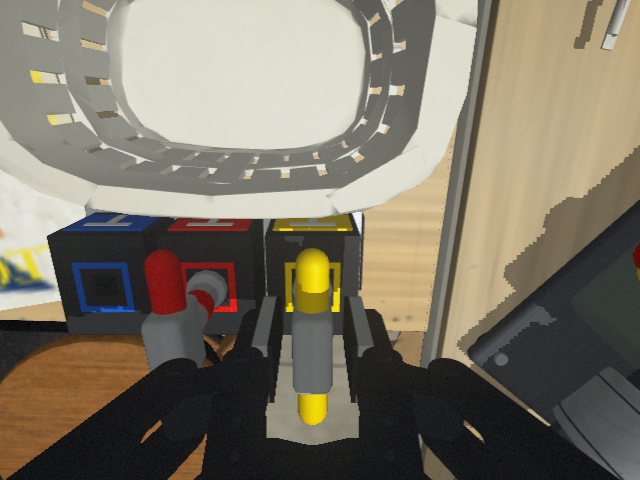

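>>> {"fn": "carry_out", "kwargs": {"increments": [[0, 0, 0, -6, 0, 0, 30], [0, 0, 0, -10, 0, 0, 30], [0, 0, 0, -15, 0, 0, 30], [0, 0, 0, -20, 0, 0, 30], [0, 0, 0, -30, 0, 0, 30], [0, 0, 0, -30, 0, 0, 30], [0, 0, 0, -10, 0, 0, 60], [0, 0, 0, 0, 0, 0, 60]]}}

```text
time: 14.98
ee_pos: [0.5004, 0.1424, 0.2232]
tcp_rot: [-75.0, 89.9, 16.8]
wrist_force: [-0.5, 0.0, -0.9]
opening: 0.0509
```

```bash
python3 - <<'E'
from h import *
o=sensors.get_obs(); im=vision.camera('wrist'); cv2.imwrite('pics/w9.png',im[:,:,::-1]); np.save('o9.npy',o,allow_pickle=True)
crop('pics/w9.png','pics/w9a.png',170,150,390,370,3)
im=vision.camera('scene'); cv2.imwrite('pics/s9.png',im[:,:,::-1]); crop('pics/s9.png','pics/s9a.png',240,210,350,320,5)
plan((.4815,.409,.23),180)
E
```

```text
k 0 rv [-88.17   0.04  -0.07] shift now-axes [ -8.3   9.8 267.2] after-turn axes [  -8.2 -266.7   18.4]
k 180 rv [91.83 -0.07 -0.04] shift now-axes [ -8.3   9.8 267.2] after-turn axes [ -8.2 266.7 -18.4]
cur zyaw 91.82870378580104 pos [0.4999 0.1423 0.2218] q [15.8899  0.6937  4.5613 93.9418 -0.0004 14.0612] t 15.075 F [-0.2938 -0.4491 -0.1057] open 0.051390719194313574
```

View pics/w9a.png

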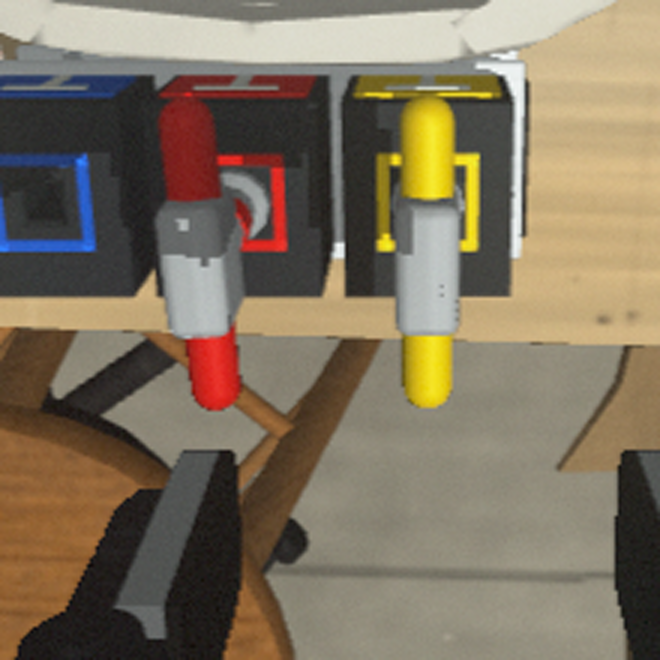

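View pics/s9a.png

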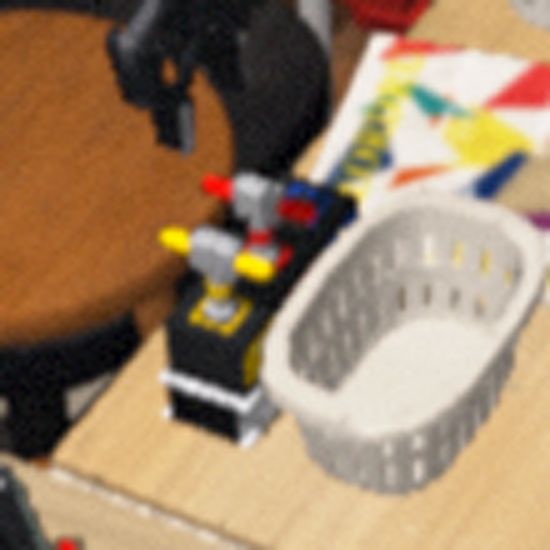

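>>> {"fn": "carry_out", "kwargs": {"increments": [[0, 0, 0, -5, 2, 53, 60], [0, 0, 0, -5, 2, 53, 60], [0, 0, 0, 0, 2, 53, 60], [0, 0, 0, 0, 2, 53, 60], [0, 0, 0, 0, 2, 53, 60], [-10.5, 0, 0, 0, 0, 0, 60], [-10.5, 0, 0, 0, 0, 0, 60], [-10.5, 0, 0, 0, 0, 0, 60], [-10.5, 0, 0, 0, 0, 0, 60], [-10.5, 0, 0, 0, 0, 0, 60], [-10.5, 0, 0, 0, 0, 0, 60], [-10.5, 0, 0, 0, 0, 0, 60]]}}

```text
time: 16.58
ee_pos: [0.4814, 0.4067, 0.2312]
tcp_rot: [54.3, 89.9, -140.0]
wrist_force: [1.4, -1.1, 0.1]
opening: 0.0512
```

>>> {"fn": "carry_out", "kwargs": {"increments": [[-10.5, 0, 0, 0, 0, 0, 60], [0, 0, 0, 0, 0, 0, 60], [0, 0, 0, 0, 0, 0, 60]]}}

```text
time: 16.95
ee_pos: [0.4815, 0.4068, 0.2321]
tcp_rot: [46.6, 89.9, -137.8]
wrist_force: [-0.3, 0.1, 0.5]
opening: 0.0509
```

```bash
python3 - <<'E'
from h import *
plan((.4815,.409,.23),176)
o=sensors.get_obs(); im=vision.camera('wrist'); cv2.imwrite('pics/w10.png',im[:,:,::-1]); np.save('o10.npy',o,allow_pickle=True)
E
```

```text
k 0 rv [-0.4   0.04 -0.04] shift now-axes [ 2.1 -2.2  0.2] after-turn axes [ 2.1 -2.2  0.2]
k 180 rv [179.6   -0.07  -0.07] shift now-axes [ 2.1 -2.2  0.2] after-turn axes [ 2.1  2.2 -0.2]
cur zyaw 175.59584859012855 pos [0.4815 0.4068 0.2321] q [ 40.1917  16.6311  23.6079  97.038   -0.0022 -45.4042] t 16.95 F [-0.3263  0.0906  0.5136] open 0.05086560384505863
```

View pics/w10.png

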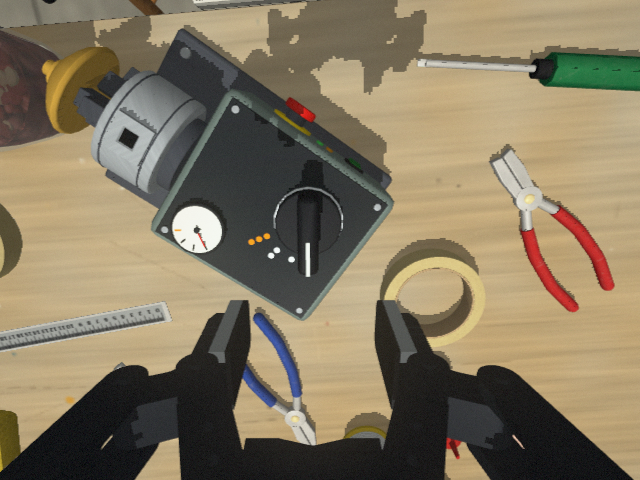

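```bash
python3 - <<'E'
from h import *
o=np.load('o10.npy',allow_pickle=True).item()
crop('pics/w10.png','pics/w10a.png',230,150,390,330,4)
for c in ((236,109),(377,208),(299,310),(164,229)): print('screw',pix('wrist',c,.088,o))
# white ring ellipse at z=.1
for c in ((275,222),(343,222)): print(pix('wrist',c,.1,o))
E
```

```text
screw [0.5286 0.3223 0.088 ]
screw [0.4313 0.4018 0.088 ]
screw [0.4984 0.4846 0.088 ]
screw [0.5968 0.4058 0.088 ]
[0.5087 0.4034 0.1   ]
[0.4585 0.4073 0.1   ]
```

View pics/w10a.png

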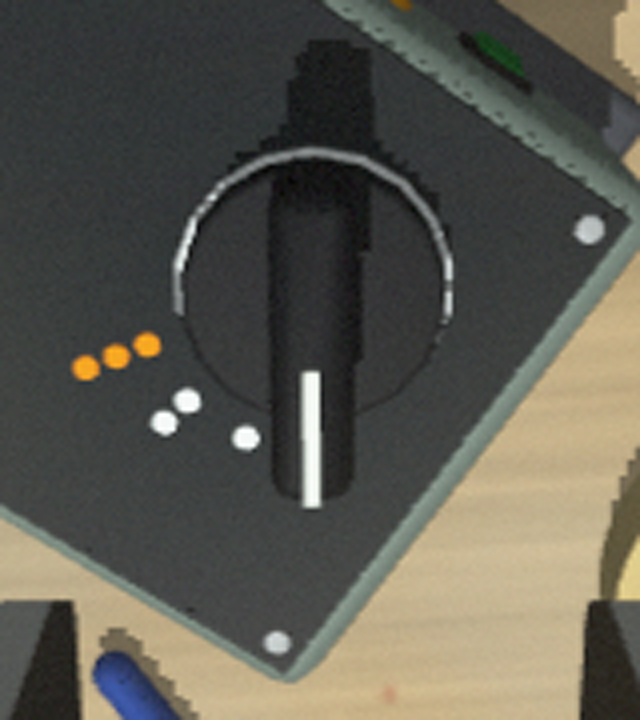

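```bash
python3 - <<'E'
from h import *
o=np.load('o10.npy',allow_pickle=True).item(); M=rot(o)
C=lambda x,y:(230+x/4-.4,150+y/4-.4)
def tl(p): return 1000*M.T@(p-o['ee_pos'])
for nm,c,z in (('ringL',(174,278),.1),('ringR',(452,280),.1),('ringT',(313,150),.1),('ringB',(318,418),.1),('ptip',(312,507),.133),('pstart',(311,372),.133)):
    p=pix('wrist',C(*c),z,o); print(nm,p,tl(p))
E
```

```text
ringL [0.5099 0.4011 0.1   ] [132.0574   3.3881 -28.8022]
ringR [0.4587 0.4055 0.1   ] [132.0947   2.9654  22.526 ]
ringT [0.4824 0.3793 0.1   ] [132.0948  27.262   -3.0493]
ringB [0.4856 0.4308 0.1   ] [132.0553 -24.3156  -2.3052]
ptip [0.4867 0.4342 0.133 ] [ 99.052  -27.8188  -3.1039]
pstart [0.4849 0.4098 0.133 ] [99.0709 -3.3578 -3.1663]
```

>>> {"fn": "carry_out", "kwargs": {"increments": [[0, 0, 0, 15, 0.3, -3, 50], [0, 0, 0, 20, 0, 0, 50], [0, 0, 0, 25, 0, 0, 50], [0, 0, 0, 20, 0, 0, 50], [0, 0, 0, 10, 0, 0, 50], [0, 0, 0, 0, 0, 0, 50], [0, 0, 0, 0, 0, 0, 50]]}}

```text
time: 17.88
ee_pos: [0.4849, 0.4066, 0.1436]
tcp_rot: [-135.8, 89.9, 40.0]
wrist_force: [-0.2, -0.3, 0.0]
opening: 0.0425
```

```bash
python3 - <<'E'
from h import *
plan((.4845,.4063,.104),175.5)
o=sensors.get_obs(); im=vision.camera('wrist'); cv2.imwrite('pics/w11.png',im[:,:,::-1]); np.save('o11.npy',o,allow_pickle=True)
E
```

```text
k 0 rv [ 0.31 -0.05  0.05] shift now-axes [39.6  0.3  0.4] after-turn axes [39.6  0.3  0.4]
k 180 rv [-179.69   -0.07   -0.07] shift now-axes [39.6  0.3  0.4] after-turn axes [39.6 -0.3 -0.4]
cur zyaw 175.81059582937448 pos [0.4849 0.4066 0.1436] q [ 39.9774  15.5061  12.4172  86.8457   0.     -45.8332] t 17.875 F [-0.2199 -0.3304  0.0444] open 0.04249098702948452
```

View pics/w11.png

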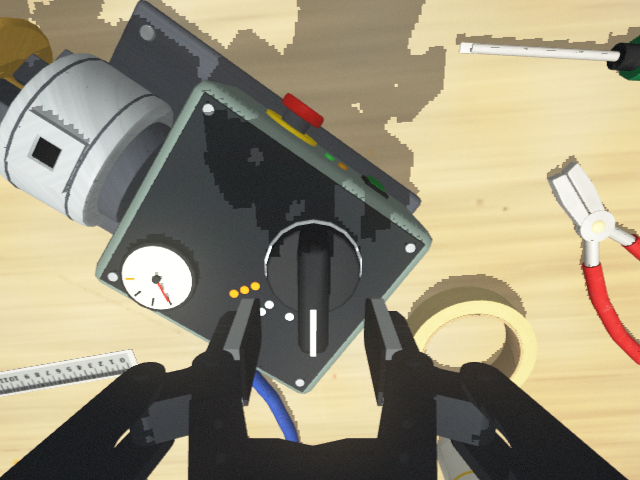

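```bash
python3 - <<'E'
from h import *
o=np.load('o11.npy',allow_pickle=True).item(); M=rot(o)
def tl(p): return 1000*M.T@(p-o['ee_pos'])
for c,z in (((265,267),.1),((362,267),.1),((313,221),.1),((313,316),.1),((313,356),.133),((313,309),.133)): p=pix('wrist',c,z,o);print(c,p,tl(p))
E
```

```text
(265, 267) [0.5093 0.402  0.1   ] [ 43.619    2.7489 -24.6398]
(362, 267) [0.4588 0.4058 0.1   ] [43.5776  2.7366 26.0536]
(313, 221) [0.4825 0.3789 0.1   ] [43.5786 27.7723  0.4414]
(313, 316) [0.4864 0.4329 0.1   ] [ 43.6216 -26.3046   0.4542]
(313, 356) [0.4866 0.4348 0.133 ] [ 10.6233 -28.3215   0.377 ]
(313, 309) [0.4848 0.4101 0.133 ] [10.6036 -3.5491  0.3711]
```

>>> {"fn": "carry_out", "kwargs": {"increments": [[0, 0, 0, 12, 0, 0.4, 50], [0, 0, 0, 12, 0, 0, 50], [0, 0, 0, 10, 0, 0, 50], [0, 0, 0, 4, 0, 0, 50], [0, 0, 0, 0, 0, 0, 50], [0, 0, 0, 0, 0, 0, 20], [0, 0, 0, 0, 0, 0, 0], [0, 0, 0, 0, 0, 0, 0], [0, 0, 0, 0, 0, 0, 0]], "squeeze": 90}}

```text
time: 19.05
ee_pos: [0.4846, 0.4066, 0.1055]
tcp_rot: [-141.2, 89.9, 34.6]
wrist_force: [0.4, -0.9, 6.1]
opening: 0.0127
```

```bash
python3 - <<'E'
from h import *
plan((.4845,.4063,.104),175.5)
print(sensors.get_obs()['torque'])
E
```

```text
k 0 rv [ 0.32 -0.06  0.04] shift now-axes [1.5 0.3 0. ] after-turn axes [1.5 0.3 0. ]
k 180 rv [-179.68   -0.07   -0.09] shift now-axes [1.5 0.3 0. ] after-turn axes [ 1.5 -0.3 -0. ]
cur zyaw 175.820998669035 pos [0.4846 0.4066 0.1055] q [ 40.0012  15.578    8.3048  82.6564  -0.0067 -45.8198] t 19.05 F [ 0.3581 -0.8726  6.1396] open 0.012736935970545272
[-0.1324 -0.1333 -0.1319]
```

Gripped. Turn clockwise in stages.

>>> {"fn": "carry_out", "kwargs": {"increments": [[5, 0, 0, 0, 0, 0, 0], [5, 0, 0, 0, 0, 0, 0], [5, 0, 0, 0, 0, 0, 0], [5, 0, 0, 0, 0, 0, 0], [5, 0, 0, 0, 0, 0, 0], [0, 0, 0, 0, 0, 0, 0]]}}

```text
time: 19.8
ee_pos: [0.4848, 0.4065, 0.1055]
tcp_rot: [-129.3, 89.9, 21.4]
wrist_force: [2.2, -0.3, 4.6]
opening: 0.013
```

```bash
python3 - <<'E'
from h import *
plan((.4845,.4063,.104),175.5)
o=sensors.get_obs();print(o['torque']); im=vision.camera('wrist'); cv2.imwrite('pics/w12.png',im[:,:,::-1]); np.save('o12.npy',o,allow_pickle=True)
E
```

```text
k 0 rv [-24.74  -0.07   0.06] shift now-axes [1.5 0.3 0.1] after-turn axes [1.5 0.2 0.3]
k 180 rv [155.26   0.08   0.1 ] shift now-axes [1.5 0.3 0.1] after-turn axes [ 1.5 -0.2 -0.3]
cur zyaw 150.75880150567227 pos [0.4848 0.4065 0.1055] q [ 39.995   15.581    8.3048  82.6394  -0.0284 -20.7639] t 19.8 F [ 2.1733 -0.2806  4.6401] open 0.012969605813376191
[-0.2013 -0.4292  0.137 ]
```

View pics/w12.png

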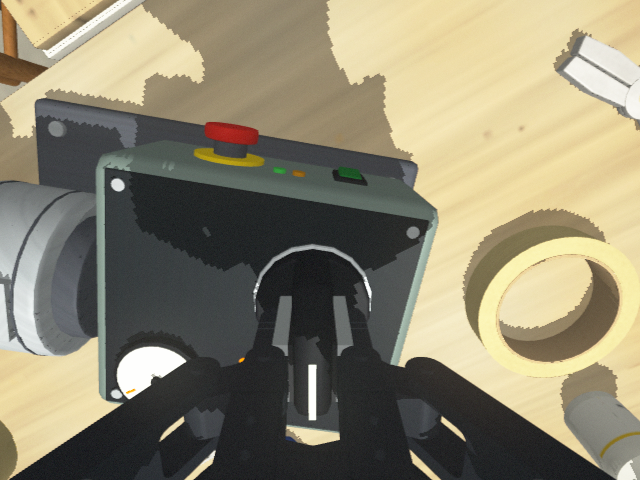

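>>> {"fn": "carry_out", "kwargs": {"increments": [[5, 0, 0, 0, 0, 0, 0], [5, 0, 0, 0, 0, 0, 0], [5, 0, 0, 0, 0, 0, 0], [5, 0, 0, 0, 0, 0, 0], [5, 0, 0, 0, 0, 0, 0], [5, 0, 0, 0, 0, 0, 0], [5, 0, 0, 0, 0, 0, 0], [5, 0, 0, 0, 0, 0, 0], [5, 0, 0, 0, 0, 0, 0], [0, 0, 0, 0, 0, 0, 0]]}}

```text
time: 21.1
ee_pos: [0.485, 0.4063, 0.1055]
tcp_rot: [-102.0, 89.9, 3.7]
wrist_force: [2.6, -2.2, 4.7]
opening: 0.0132
```

```bash
python3 - <<'E'
from h import *
plan((.4845,.4063,.104),106.5)
o=sensors.get_obs();print(o['torque']); im=vision.camera('wrist'); cv2.imwrite('pics/w13.png',im[:,:,::-1]); np.save('o13.npy',o,allow_pickle=True)
for n in('scene','top'):
    im=vision.camera(n); cv2.imwrite(f'pics/{n}13.png',im[:,:,::-1])
crop('pics/scene13.png','pics/s13a.png',180,250,300,390,5)
crop('pics/top13.png','pics/t13a.png',150,190,350,320,4)
E
```

```text
k 0 rv [-0.75 -0.02  0.11] shift now-axes [1.5 0.5 0.2] after-turn axes [1.5 0.5 0.2]
k 180 rv [179.25   0.16   0.04] shift now-axes [1.5 0.5 0.2] after-turn axes [ 1.5 -0.5 -0.2]
cur zyaw 105.75427097671465 pos [0.485  0.4063 0.1055] q [39.9822 15.5779  8.3047 82.6398 -0.0638 24.2279] t 21.1 F [ 2.6279 -2.1509  4.6511] open 0.013151963779948744
[-0.515  -0.5766  0.2326]
```

View pics/w13.png

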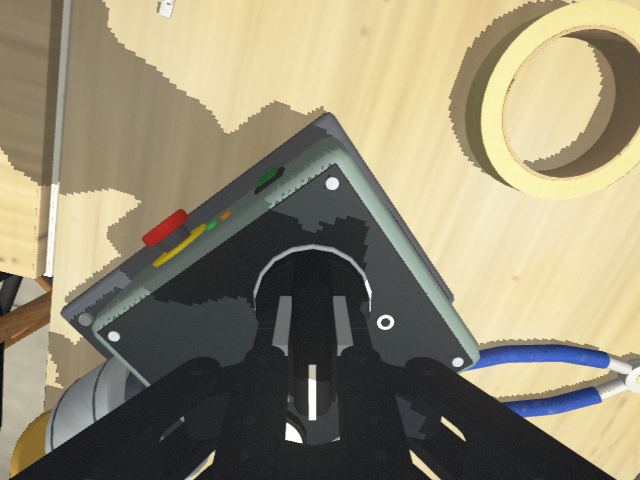

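View pics/s13a.png

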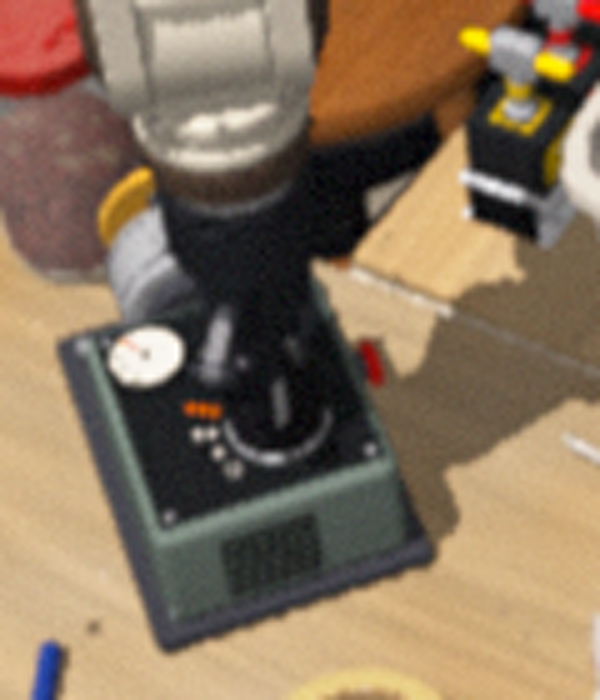

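View pics/t13a.png

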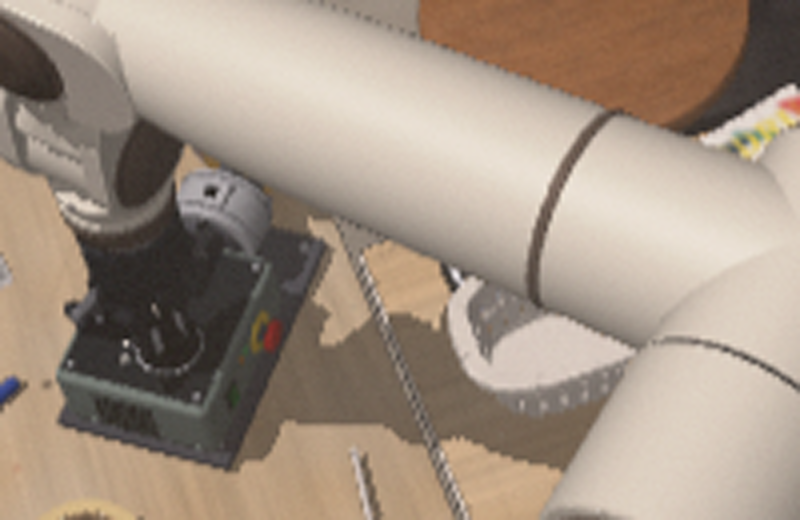

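>>> {"fn": "carry_out", "kwargs": {"increments": [[0, 0, 0, 0, 0, 0, 0], [0, 0, 0, 0, 0, 0, 0], [0, 0, 0, 0, 0, 0, 0], [0, 0, 0, 0, 0, 0, 0], [0, 0, 0, 0, 0, 0, 0], [0, 0, 0, 0, 0, 0, 0], [0, 0, 0, 0, 0, 0, 0], [0, 0, 0, 0, 0, 0, 0], [0, 0, 0, 0, 0, 0, 0], [0, 0, 0, 0, 0, 0, 0], [0, 0, 0, 0, 0, 0, 0], [0, 0, 0, 0, 0, 0, 0]]}}

```text
time: 22.75
ee_pos: [0.485, 0.4063, 0.1055]
tcp_rot: [-101.6, 89.9, 4.2]
wrist_force: [2.6, -2.0, 5.1]
opening: 0.0124
```

>>> {"fn": "carry_out", "kwargs": {"increments": [[0, 0, 0, 0, 0, 0, 0], [0, 0, 0, 0, 0, 0, 0], [0, 0, 0, 0, 0, 0, 0], [0, 0, 0, 0, 0, 0, 0], [0, 0, 0, 0, 0, 0, 0], [0, 0, 0, 0, 0, 0, 0], [0, 0, 0, 0, 0, 0, 0], [0, 0, 0, 0, 0, 0, 0], [0, 0, 0, 0, 0, 0, 0], [0, 0, 0, 0, 0, 0, 0], [0, 0, 0, 0, 0, 0, 0], [0, 0, 0, 0, 0, 0, 0]]}}

```text
time: 24.25
ee_pos: [0.485, 0.4063, 0.1055]
tcp_rot: [-101.3, 89.9, 4.5]
wrist_force: [2.1, -2.5, 4.0]
opening: 0.0128
```

```bash
python3 - <<'E'
from h import *
plan((.4845,.4063,.104),106.5)
im=vision.camera('wrist'); cv2.imwrite('pics/w14.png',im[:,:,::-1]); crop('pics/w14.png','pics/w14a.png',230,220,400,440,3)
im=vision.camera('scene'); cv2.imwrite('pics/s14.png',im[:,:,::-1]); crop('pics/s14.png','pics/s14a.png',180,230,360,390,4)
E
```

```text
k 0 rv [-0.67 -0.02  0.11] shift now-axes [1.5 0.5 0.2] after-turn axes [1.5 0.5 0.2]
k 180 rv [179.33   0.17   0.03] shift now-axes [1.5 0.5 0.2] after-turn axes [ 1.5 -0.5 -0.2]
cur zyaw 105.82547636567139 pos [0.485  0.4063 0.1055] q [39.9824 15.5762  8.3061 82.6404 -0.0639 24.1568] t 24.25 F [ 2.113  -2.496   3.9687] open 0.012778433451859042
```

View pics/w14a.png

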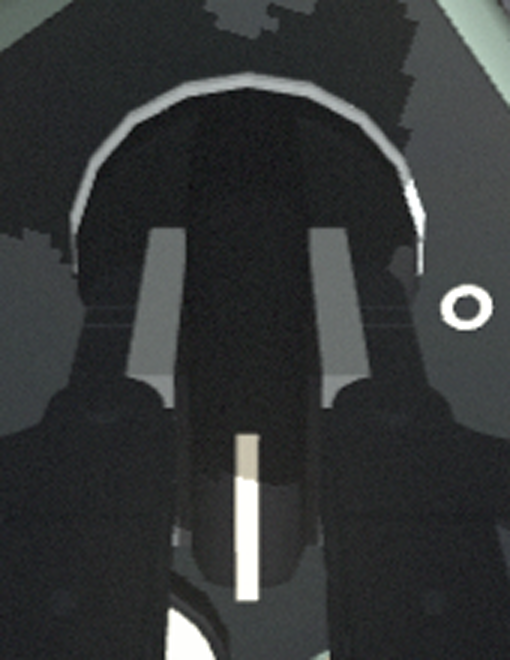

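View pics/s14a.png

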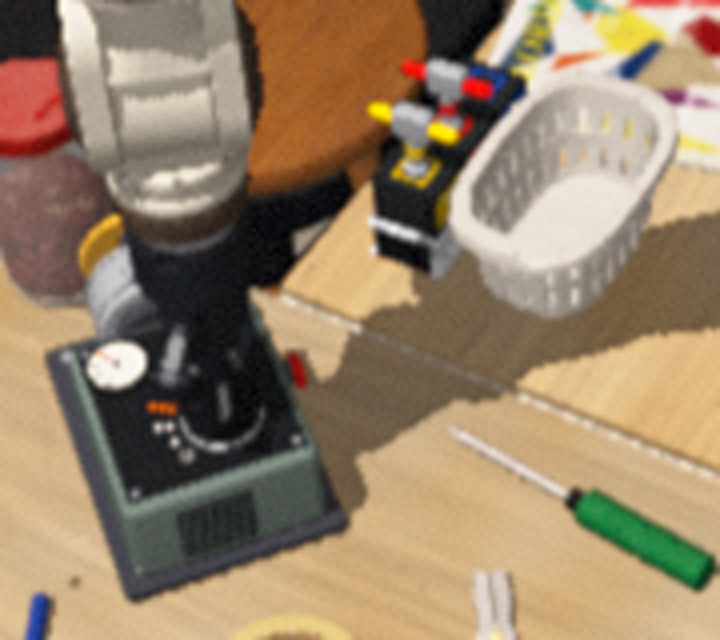

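```bash
python3 -c "
from workcell import job_done; print(job_done())"
```

```text
the job is handed in; nothing more can be done
None
```

The key is back in its own socket and the dial was held at its third click when I handed the job in, about 24 s into the 54 s allowed.

- **Key:** I drew the yellow key straight up out of the chuck, lowered it into the yellow socket until it met resistance, and let go of it before touching the dial. The pictures afterwards show it upright with its bar level with the red key's.
- **Dial:** I gripped the bar and turned it clockwise by about 70° (1.22 rad; the third click is at 1.20 and counts above 1.08). I held it there for over 3 s and was still holding it at hand-in. In the last wrist picture the white pointer was still in line with the fingers, so the bar had not slipped. In the last scene picture the meter needle had moved with it. The wrist force then was about 5 N.
- **Disagreement:** the key met its stop about 2 mm lower than I had worked out from the grasp. It was probably not fully seated in the chuck at the start, or it shifted slightly in the grip.
- **Other objects:** the red key and the screwdriver are where they were in the last pictures, and no contact with anything else was noticed. I did not check the mug, the tape roll or the wood block separately at the end.

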